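Rack the pepper mills heavy end down

TASK

Put both pepper mills away in the sloping rack, one in each groove, lying flat in it against the stop at the bottom, with the heavy (grinder) end at the bottom. Both ends look alike, so pick each mill up by its middle to feel which end is heavy. Do not drop the mills, and leave the lazy Susan, the board, the ladle and the bowl as they are.

Things in the scene. Friction and masses are not known exactly. Their poses are not given: they have to be found in the camera images.
- mill_a: pepper mill: a square dark wood stick, 170 mm long (its own x), 36 x 36 mm across, the same 22 mm steel cap on both ends. Origin at mid-length on its underside, z out of the upper face; starts lying flat on the platform, 0.35 to 0.43 kg. A grinder hidden in one end makes that end heavy; which end is drawn anew at each start, cannot be seen and has nothing to do with its axes
- mill_b: second, identical pepper mill, its heavy end drawn separately; same origin and axes. Either mill balances 32 to 40 mm from mid-length, towards the heavy end: lifted at mid-length it loads the wrist with 0.11 to 0.16 N m. A grip of 40 N holds it level; gripped with about 3 N the heavy end sags
- rack_bed: sloping bed of the fixed light wooden rack, 185 mm long, 224 mm wide, tilted 30 degrees from level. Origin on its top face at the middle, 75 mm above the platform; x runs up the slope, y across it (level), z out of the face. Two grooves run along x, centred at y = -50 and y = +50 mm; nothing hangs over them
- groove_1 (a point): middle of the groove at y = -50 mm, on its floor; axes as the bed's. A stored mill has its origin here, x along the groove. The groove is 44 mm wide between low cheeks (14 mm high, 8 mm thick, at x from -85 to -45 and +45 to +85 mm), open for fingers in the 90 mm between. A 24 mm high stop closes its lower end, face at x = -85 mm
- groove_2 (a point): the same point of the other groove, at the bed's y = +50 mm; both grooves are alike
- chakla: round wooden rolling board lying on three feet, 220 mm across, 34 mm high, 0.7 kg, loose; origin under its centre. Leave alone
- ladle: steel ladle lying on the platform, 295 mm long along its x, the 80 mm wide, 24 mm high bowl at +x (centre at x = +115 mm), loose; origin on the handle's underside. Leave alone
- bowl: upturned red plastic bowl, 144 mm across, 64 mm high, loose; origin under its centre. Leave alone
- susan (a joint): angle (rad, counter-clockwise from above) of the black lazy Susan, 240 mm across and 20 mm high, that carries six glass jars with silver caps (48 mm across, tops 90 mm above the platform); turns easily. Leave alone
- susan_jar (a point): a point on the axis of one of the jars on the lazy Susan, 78 mm above the platform and 78 mm from the Susan's axis (which lies 78 mm from here along this point's own +x)
Mind the look-alikes: they are no part of the job. Leave any blue look-alike of the mill_a alone. What is shaped like the mill_b but pink is not meant.

How it is judged:
By the outcome, as a careful person would: the job done as asked, in the order asked, and still so for the second after the job is handed in, with the robot touching nothing.
It also fails if it takes over 67 s, if anything falls off the work surface, if the arm or the gripper's body presses on something with over 40 N, if the wrist force passes 120 N, or if a joint passes its speed limit or range.

ROBOT

A 6-joint arm with a two-finger parallel gripper is mounted at the origin on the work surface. World frame = base frame: x ahead of the robot, y to its left, z up, the work surface at z = 0. Lengths are in mm, angles in rad, forces in N, time in s.
With the tool pointing down it reaches from about 425 to 950 mm from the base axis. Payload 14.7 kg.
Tool frame: the origin (TCP) lies between the finger pads; the fingertips stand manip.tips_ahead ahead of it and the grasp point (between the pads) lies 8 mm behind it (manip.tips_ahead is the distance from the TCP to the fingertips, in mm); z points along the fingers, y is the line along which they close (so a half turn about z gives the same grasp; the last joint's range is limited). The gripper opens to 85 mm and grips with 20 to 120 N. Pads are 22 mm wide; open, the fingers measure 114 mm over their backs; the gripper's body (76 mm by 85 mm) begins 54 mm behind the grasp point. The pads swing forward as they close: fully open they stand 13 mm farther back than shut.
Start: joints at [1.214, 0.48, 1.596, -0, 1.065, -0.047], TCP at [198.14, 619.058, 242.297] pointing down, gripper open.
Joint ranges: [-2.75, 2.75], [-0.82, 2.05], [0.23, 2.67], [-1.56, 4.7], [0.09, 2.69], [-2.92, 2.92]. Speed limits (rad/s): [1.89, 1.89, 2.39, 3.01, 3.01, 3.01].

INTERFACE

Orientations are given as [roll, pitch, yaw] about the fixed x, y, z axes, in that order (R = Rz(yaw) Ry(pitch) Rx(roll)).
In Python, from rig import manip gives the robot as it stands. Calls block until the motion is done:
- manip.goto(position, orientation): joint-space move of the TCP to a pose.
- manip.move_l(position, frame=None, v=150): straight line of the TCP; frame=None keeps the orientation; v is the mean speed in mm/s.
- manip.move_j(angles): joint-space move.
- manip.grip(opening, grasp_force=None): finger opening in mm; grasp_force is the grip in N (None keeps the last); returns when the fingers have stopped.
- manip.pause(seconds).
- manip.ik(position, orientation): joint angles nearest the present ones, or None.
- manip.observe(): the state.
- manip.grab_frame(name): name is "scene" or "top"; returns the picture (400x640x3 uint8, red, green, blue); there is no depth.
- manip.calibration(name): a dict with "K" (3x3 intrinsics, pixels), "T" (4x4, takes a point from camera to world coordinates). Camera axes: x right, y down, z forward; pixel columns grow to the right and rows downward; lengths in mm; the calibration is good to about 2 mm. A picture is of the moment at which its call begins. calibration takes no time and is no camera call.
A pose or a line that the arm cannot do raises manip.MotionError and nothing moves.
- manip.sign_off(): hands the job in; it is judged then, once.
Trained networks look in the newest picture that a camera, given by its name, has taken for a name from the list of things; names that differ only in an ending like _2 or _b are one class to them, and where a whole thing is asked for, a point or a joint stands for the part that bears it (a point fixed in the world has none). Each returns a list of dicts, best first, with "p" (0 to 1); they miss things now and then, are a little off and sometimes report something else, mostly with a low value. They report only what shows in the picture. A call takes as long as a camera call. They do not tell look-alikes from the thing itself.
- manip.boxes_of(query, camera): "extent" ([centre column, centre row, width, height] in pixels, round what is visible of it).
- manip.trace(query, camera): "pixels" (400x640 bool, what is visible of it) and "extent" ([centre column, centre row, width, height] in pixels, round what is visible of it).
The state is a dict: "t": time; "joint_pos": joint angles; "joint_vel": joint speeds; "joint_torque": joint torques, N m; "tool_pos": TCP position; "ee_rot": TCP orientation; "ft_force": force on the tool from outside, world axes, zero at the start; "ft_torque": the same for the moment, N m; "finger_gap": finger opening in mm; "grasp_force": force on a finger pad.
Only numpy, scipy, OpenCV 4.12 (cv2) and the standard library are available. Lean on these libraries where they do the work, as an engineer would, in place of code of your own. Each camera call takes 0.05 s, during which the arm holds its last target. There are 200 camera calls.

## Working session

There is one attempt and no reset: what is moved stays moved. The work goes in short steps, each a Python script; the robot and the scene stay as the last script left them, time stands still between calls to the robot, and variables do not carry over. Pictures are saved under pics/ and viewed, at most 10 in all, crops included, and the job is handed in when it is done.

```bash
mkdir -p pics; ls; python3 - <<'E'
from rig import manip
import cv2,numpy as np
print(manip.tips_ahead)
for c in("scene","top"):
    f=manip.grab_frame(c); cv2.imwrite(f"pics/{c}0.png",f[:,:,::-1])
    k=manip.calibration(c); print(c,k["K"].round(1).tolist(),k["T"].round(3).tolist())
    for q in("mill_a","rack_bed","susan","chakla","ladle","bowl"):
        print(q,[(round(b["p"],2),np.round(b["extent"]).tolist()) for b in manip.boxes_of(q,c)])
print(manip.observe())
E
```

```text
pics
11.0
scene [[490.3, 0.0, 310.4], [0.0, 490.3, 200.3], [0.0, 0.0, 1.0]] [[-0.519, 0.609, -0.6, 1413.572], [0.855, 0.359, -0.375, 543.299], [-0.013, -0.708, -0.706, 1111.609], [0.0, 0.0, 0.0, 1.0]]
mill_a [(0.74, [414.0, 195.0, 37.0, 44.0]), (0.7, [262.0, 172.0, 19.0, 45.0]), (0.64, [309.0, 210.0, 33.0, 50.0]), (0.62, [292.0, 139.0, 45.0, 29.0])]
rack_bed [(0.85, [395.0, 244.0, 103.0, 92.0])]
susan []
chakla [(0.85, [202.0, 142.0, 60.0, 44.0])]
ladle [(0.77, [470.0, 284.0, 48.0, 79.0])]
bowl [(0.69, [318.0, 301.0, 56.0, 48.0])]
top [[370.9, 0.0, 322.4], [0.0, 370.9, 199.6], [0.0, 0.0, 1.0]] [[0.002, -0.984, 0.176, 328.393], [-1.0, -0.003, -0.005, 2.435], [0.006, -0.176, -0.984, 1225.589], [0.0, 0.0, 0.0, 1.0]]
mill_a [(0.94, [253.0, 275.0, 55.0, 40.0]), (0.81, [397.0, 291.0, 62.0, 17.0]), (0.69, [400.0, 231.0, 49.0, 44.0]), (0.57, [427.0, 141.0, 46.0, 44.0]), (0.41, [272.0, 131.0, 40.0, 35.0])]
rack_bed [(0.82, [236.0, 200.0, 84.0, 61.0])]
susan [(0.78, [341.0, 128.0, 70.0, 72.0])]
chakla [(0.78, [483.0, 234.0, 70.0, 69.0])]
ladle [(0.61, [172.0, 212.0, 23.0, 93.0])]
bowl [(0.74, [271.0, 130.0, 40.0, 37.0])]
{'t': 0.7, 'joint_pos': array([ 1.21440325e+00,  4.80149007e-01,  1.59630154e+00,  2.03491143e-05,
        1.06510598e+00, -4.65791058e-02]), 'joint_vel': array([-0.00066552, -0.00061289,  0.00074998, -0.00031895,  0.00170546,
        0.00141935]), 'joint_torque': array([-1.15496568e-04, -9.50256729e+01, -4.30589569e+01, -1.57229633e-04,
        1.17756594e-03,  3.15532837e-06]), 'tool_pos': array([198.13223463, 619.06168781, 242.32909016]), 'ee_rot': array([ 3.14155573e+00, -1.61009924e-05,  2.83176883e+00]), 'ft_force': array([-0.095657  , -0.04621934, -0.55950234]), 'ft_torque': array([-0.02565455,  0.03666337,  0.00524904]), 'grasp_force': 0.0, 'finger_gap': 85.67987551008207}
```

```bash
python3 - <<'E'
import cv2
a=cv2.imread("pics/top0.png"); cv2.imwrite("pics/top0c.png",cv2.resize(a[80:330,130:540],(800,488),interpolation=cv2.INTER_CUBIC))
a=cv2.imread("pics/scene0.png"); cv2.imwrite("pics/scene0c.png",cv2.resize(a[100:350,150:510],(800,556),interpolation=cv2.INTER_CUBIC))
E
```

```text
(no output)
```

View pics/top0c.png

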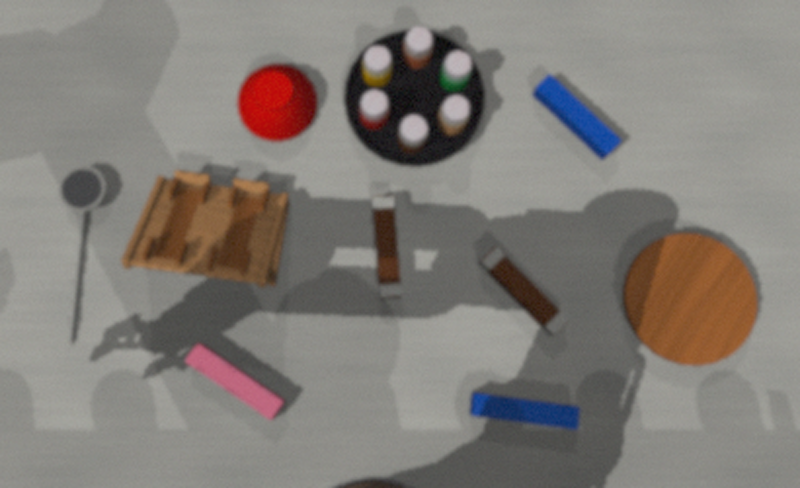

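View pics/scene0c.png

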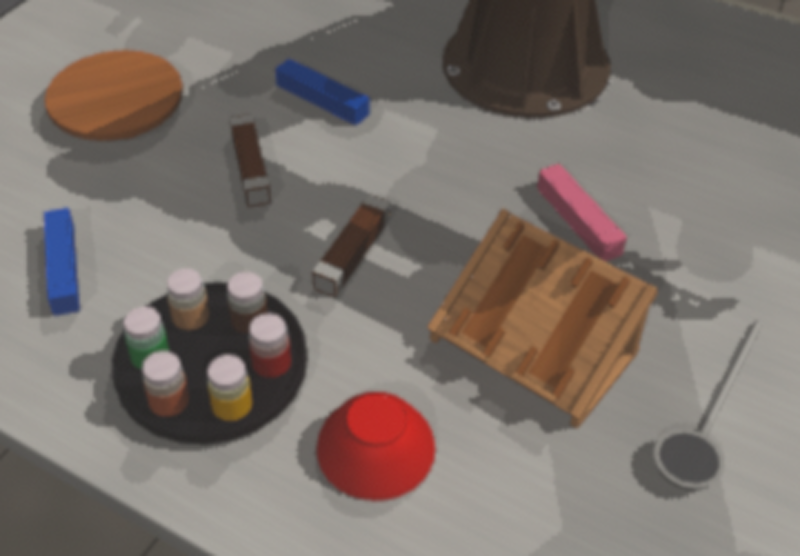

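```bash
python3 - <<'E'
import cv2,numpy as np
a=cv2.imread("pics/top0.png")[160:235,188:288]; b=cv2.imread("pics/scene0.png")[185:300,335:455]
r=lambda i,w,h:cv2.resize(i,(w,h),interpolation=cv2.INTER_CUBIC)
a=r(a,800,600); b=r(b,626,600)
cv2.imwrite("pics/ra.png",a);cv2.imwrite("pics/rb.png",b)
E
```

```text
(no output)
```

View pics/ra.png

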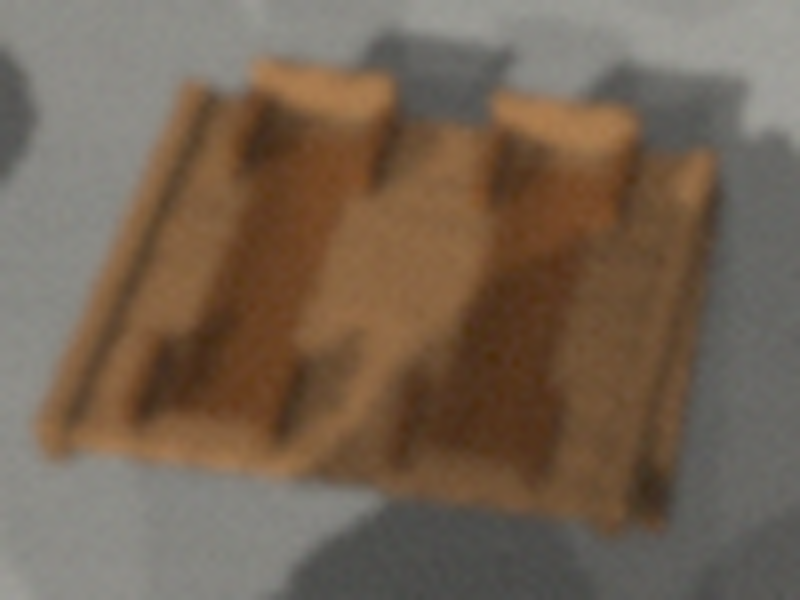

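View pics/rb.png

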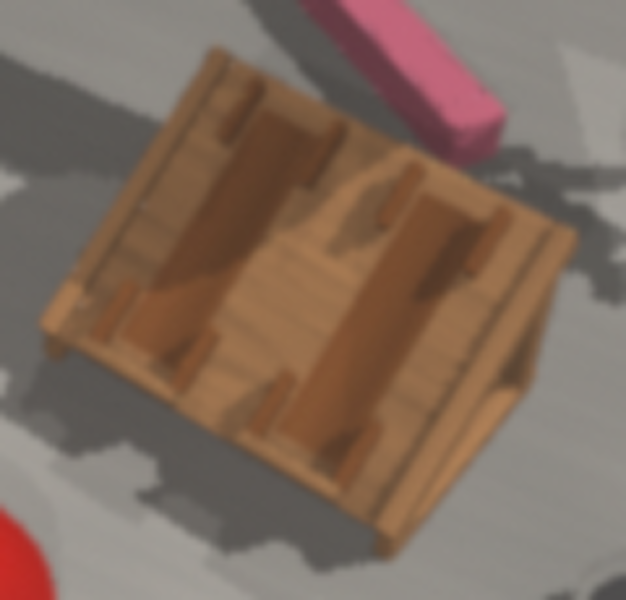

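```bash
cat > vis.py <<'E'
import numpy as np,cv2
from scipy.optimize import minimize,least_squares
from scipy.spatial.transform import Rotation as Ro
from rig import manip
C={c:manip.calibration(c) for c in("scene","top")}
def proj(c,P):
    T=np.linalg.inv(C[c]["T"]); q=(np.atleast_2d(P)@T[:3,:3].T+T[:3,3])@C[c]["K"].T
    return q[:,:2]/q[:,2:]
def box(Rm,o,L=170,W=36,H=36):
    p=np.array([[x,y,z] for x in(-L/2,L/2) for y in(-W/2,W/2) for z in(0,H)]); return p@Rm.T+o
def hullmask(c,P):
    h=cv2.convexHull((proj(c,P)*16).round().astype(np.int32)*1)
    m=np.zeros((400*4,640*4),np.uint8); cv2.fillConvexPoly(m,((h/16+.5)*4-.5).round().astype(np.int32),1)
    return cv2.resize(m.astype(np.float32),(640,400),interpolation=cv2.INTER_AREA)
def fitmill(masks,x0):
    def cost(p):
        P=box(Ro.from_euler("z",p[3]).as_matrix(),p[:3]); s=0
        for c,m in masks.items():
            h=hullmask(c,P); s+=1-np.minimum(h,m).sum()/np.maximum(h,m).sum()
        return s
    S=np.array([x0]+[np.array(x0)+d for d in np.diag([15,15,12,.2])])
    return minimize(cost,x0,method="Nelder-Mead",options=dict(initial_simplex=S,maxiter=250,xatol=.1,fatol=1e-4))
E
python3 - <<'E'
from vis import *
pts=[]
sc=lambda u,v:(335+u/5.217-.4,185+v/5.217-.4); tp=lambda u,v:(188+u/8-.44,160+v/8-.44)
# scene cheeks (hi: x=+65, lo: -65); y bed +50 is scene-left
for (u,v),x,y in [((240,110),65,76),((328,155),65,24),((400,195),65,-24),((490,240),65,-76),((115,310),-65,76),((197,360),-65,24),((272,402),-65,-24),((357,455),-65,-76)]:
    pts.append(("scene",sc(u,v),(x,y,11)))
for u,v,x,y in[(215,47,92.5,112),(575,238,92.5,-112),(43,325,-92.5,112),(388,540,-92.5,-112)]: pts.append(("scene",sc(u,v),(x,y,0)))
for u,v,x,y in[(190,85,-92.5,-112),(45,440,92.5,-112),(655,522,92.5,112),(715,155,-92.5,112)]: pts.append(("top",tp(u,v),(x,y,0)))
for u,v,y in[(320,118,-50),(565,152,50)]: pts.append(("top",tp(u,v),(-85,y,0)))
def Rb(yaw,tilt): return Ro.from_euler("z",yaw).as_matrix()@Ro.from_euler("y",-tilt).as_matrix()
def res(p):
    R=Rb(p[3],p[4]); return np.concatenate([proj(c,R@np.array(b)+p[:3])[0]-uv for c,uv,b in pts])
r=least_squares(res,[540,280,75,np.pi,.52],loss="soft_l1",x_scale=[10,10,10,.1,.1])
print("rack",r.x.round(3),np.degrees(r.x[4])); print(res(r.x).reshape(-1,2).round(1).tolist())
r2=least_squares(lambda p:res(np.append(p,np.pi/6)),r.x[:4],loss="soft_l1",x_scale=[10,10,10,.1]);print("tilt30",r2.x.round(3))
M={}
for c in C:
    manip.grab_frame(c); M[c]=[(t["p"],t["extent"],t["pixels"]) for t in manip.trace("mill_a",c)]
    print(c,[(round(p,2),np.round(e).tolist(),int(m.sum())) for p,e,m in M[c]])
np.save("rack.npy",r2.x)
for n,cs,ct,yaw in(("1",(262,172),(397,229),.9),("2",(308,211),(328,205),0.05)):
    mk={}
    for c,q in(("scene",cs),("top",ct)):
        b=min(M[c],key=lambda t:np.hypot(t[1][0]-q[0],t[1][1]-q[1])); print(n,c,np.round(b[1],1))
        mk[c]=b[2].astype(np.float32)
    K=C["top"]; d=K["T"][:3,:3]@np.linalg.inv(K["K"])@[*ct,1]; o=K["T"][:3,3]; g=o+d*(18-o[2])/d[2]
    best=min((fitmill(mk,[g[0],g[1],z,y]) for z in(0,) for y in(yaw,-yaw)),key=lambda s:s.fun)
    print("mill",n,best.x.round(2),best.fun)
E
```

```text
rack [5.44596e+02 2.65792e+02 7.30050e+01 3.00800e+00 4.94000e-01] 28.324374967621033
[[0.2, 0.2], [-1.0, -0.2], [0.2, 0.0], [-0.3, 0.2], [-0.3, 0.2], [-0.5, -0.4], [-0.1, 0.2], [0.2, -0.3], [0.2, 0.3], [0.8, -0.5], [-1.1, 0.5], [1.2, -0.0], [-0.3, 0.0], [-0.8, 0.3], [-3.5, 0.1], [0.8, 0.2], [1.2, 0.0], [0.5, -0.2]]
tilt30 [544.93  265.961  73.631   3.006]
scene [(0.72, [469.0, 284.0, 46.0, 77.0], 882), (0.71, [310.0, 210.0, 35.0, 48.0], 729), (0.7, [413.0, 197.0, 38.0, 45.0], 821), (0.68, [292.0, 142.0, 40.0, 30.0], 598), (0.62, [177.0, 218.0, 16.0, 46.0], 637)]
top [(0.97, [426.0, 141.0, 42.0, 46.0], 729), (0.79, [328.0, 208.0, 15.0, 53.0], 586), (0.76, [398.0, 291.0, 58.0, 18.0], 728), (0.58, [254.0, 276.0, 51.0, 38.0], 693)]
1 scene [291.9 141.7  39.6  30.2]
1 top [398.4 291.3  58.4  17.8]
mill 1 [ 447.19 -247.67    0.      0.9 ] 2.0
2 scene [310.4 210.4  34.9  47.9]
2 top [328.1 207.9  14.9  53.1]
mill 2 [ 5.2118e+02 -2.1390e+01 -4.0000e-02  8.0000e-02] 0.11657178401947021
```

```bash
cat >> vis.py <<'E'
def rackR(yaw,tilt=np.pi/6): return Ro.from_euler("z",yaw).as_matrix()@Ro.from_euler("y",-tilt).as_matrix()
def rpy(Rm): return Ro.from_matrix(Rm).as_euler("xyz")
def down(yaw): # tool z down, tool x at world yaw
    return Ro.from_euler("z",yaw).as_matrix()@np.diag([1.,-1,-1])
def place(groove_y,s,b=(0,0,0),up=16,tilt_off=0.):
    """TCP pose for a mill in the groove; s=+1: tool x = bed x; b = bed-frame offset"""
    p=np.load("rack.npy"); Rb=rackR(p[3]); 
    Rt=Rb@Ro.from_euler("y",tilt_off).as_matrix()@np.diag([s,-s,-1.])
    return p[:3]+Rb@(np.array([0,groove_y,up])+b), rpy(Rt)
E
python3 - <<'E'
from vis import *
for gy in(-50,50):
  for s in(1,-1):
    for off in(0,):
      for b in((0,0,0),(6,0,90)):
        q=manip.ik(*place(gy,s,b)); print(gy,s,b,None if q is None else np.round(q,2))
for m in((521.2,-21.4,.08),):
    for k in(0,np.pi,-np.pi):
        q=manip.ik([m[0],m[1],16],rpy(down(m[2]+k))); print(k,None if q is None else np.round(q,2))
for i in range(4):
  for c,q in(("scene",(262,172)),("top",(397,229))):
    manip.grab_frame(c)
    for t in manip.trace("mill_a",c):
        if np.hypot(t["extent"][0]-q[0],t["extent"][1]-q[1])<12: np.save(f"m1_{c}.npy",t["pixels"]); print(c,t["extent"],t["pixels"].sum())
import os
if os.path.exists("m1_scene.npy") and os.path.exists("m1_top.npy"):
    mk={c:np.load(f"m1_{c}.npy").astype(np.float32) for c in C}
    r=fitmill(mk,[480,-250,0,.85]); print(r.x,r.fun)
print(manip.observe()["t"])
E
```

```text
-50 1 (0, 0, 0) [ 0.34  0.88  1.35  0.23  1.39 -1.2 ]
-50 1 (6, 0, 90) [ 0.31  0.85  1.2   0.22  1.57 -1.17]
-50 -1 (0, 0, 0) [0.34 0.88 1.35 0.23 1.39 1.94]
-50 -1 (6, 0, 90) [0.31 0.85 1.2  0.22 1.57 1.97]
50 1 (0, 0, 0) [ 0.22  0.83  1.47  0.18  1.34 -1.3 ]
50 1 (6, 0, 90) [ 0.2   0.79  1.33  0.17  1.53 -1.29]
50 -1 (0, 0, 0) [0.22 0.83 1.47 0.18 1.34 1.84]
50 -1 (6, 0, 90) [0.2  0.79 1.33 0.17 1.53 1.86]
0 [-0.1   0.65  2.05 -0.    0.44  1.39]
3.141592653589793 [-0.1   0.65  2.05 -0.    0.44 -1.75]
-3.141592653589793 [-0.1   0.65  2.05 -0.    0.44 -1.75]
scene [264.2, 173.5, 21.9, 43.8] 504
top [399.5, 229.5, 47.8, 45.4] 726
scene [264.2, 173.7, 19.7, 45.0] 455
top [398.2, 229.8, 47.6, 46.3] 716
top [400.8, 230.1, 47.3, 44.9] 694
top [397.7, 230.5, 48.2, 47.0] 677
[ 449.00613264 -248.93190187    1.37440421    0.75351103] 0.14509642124176025
1.7
```

Five mill-shaped things in the top view: dark wood with steel caps at (328,206) and (398,230), blue at (427,141) and (398,291), pink at (254,276). The two dark ones are the mills, because only they are brown with steel caps; I'll confirm in one enlarged crop with the fits drawn on it.

```bash
python3 - <<'E'
from vis import *
f=cv2.imread("pics/top0.png"); g=cv2.imread("pics/scene0.png")
def draw(im,c,x0,y0,w,h,s):
    im=cv2.resize(im[y0:y0+h,x0:x0+w],None,fx=s,fy=s,interpolation=cv2.INTER_CUBIC)
    for m in((521.2,-21.4,0,.08),(449,-248.9,0,.7535)):
        P=box(Ro.from_euler("z",m[3]).as_matrix(),np.array(m[:3])); q=((proj(c,P)-[x0,y0]+.5)*s).astype(int)
        cv2.polylines(im,[cv2.convexHull(q)],True,(0,255,0),1)
    return im
a=draw(f,"top",310,170,120,90,4); b=draw(g,"scene",240,140,80,90,4)
p=np.load("rack.npy")
cv2.imwrite("pics/conf.png",np.hstack([a,b]))
E
```

```text
(no output)
```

View pics/conf.png

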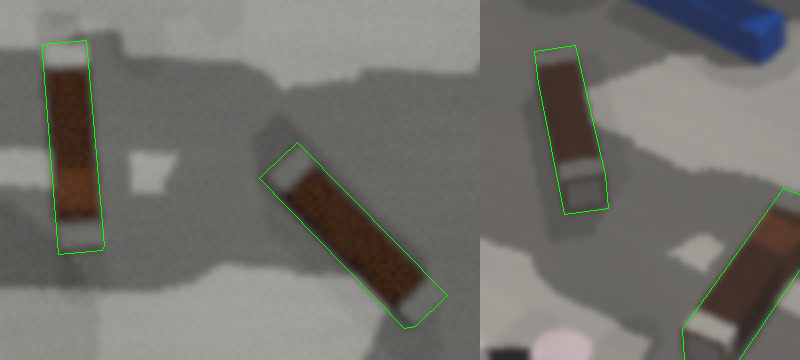

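The crop shows two brown, steel-capped mills at (328,206) and (398,230), and both fits sit on their outlines. Next I pick up the nearer-to-centre one and feel its weight.

```bash
cat > act.py <<'E'
from vis import *
def wr():
    o=manip.observe(); return o["ft_force"],o["ft_torque"],o
def pick(x,y,yaw,z=16):
    """grip mill at mid-length, lift 60 mm; returns s for place(): +1 tool x uphill"""
    Rt=down(yaw); qs=[(manip.ik([x,y,200],rpy(down(yaw+k))),yaw+k) for k in(0,np.pi)]
    j=manip.observe()["joint_pos"]; q,yw=min((a for a in qs if a[0] is not None),key=lambda a:abs(a[0]-j).max())
    manip.goto([x,y,200],rpy(down(yw))); manip.move_l([x,y,60],v=200); manip.move_l([x,y,z],v=80)
    f0,t0,_=wr(); manip.grip(30,40); print("gap",wr()[2]["finger_gap"],wr()[2]["grasp_force"])
    manip.move_l([x,y,z+60],v=100); manip.pause(.3)
    f,t,o=wr(); h=np.array([np.cos(yw),np.sin(yw),0]); lev=np.dot(t-t0,np.cross(h,[0,0,-1]))
    print("df",(f-f0).round(2),"dt",(t-t0).round(3),"lever along tool x",round(lev,3),"gap",round(o["finger_gap"],1),"t",round(o["t"],1))
    s=-1 if lev>0 else 1   # heavy end on tool +x -> tool x downhill
    print("s",s); return s
E
python3 - <<'E'
from act import *
pick(521.2,-21.4,.08)
f=manip.grab_frame("scene"); cv2.imwrite("pics/lift1.png",cv2.resize(f[120:320,200:460,::-1],(780,600)))
E
```

```text
gap 35.39647351178134 40.48109292984009
df [ 1.28 -1.05 -4.73] dt [-0.079 -0.166  0.04 ] lever along tool x -0.159 gap 35.5 t 7.4
s 1
```

```bash
cat >> act.py <<'E'
def over(gy,s):
    p=manip.observe()["tool_pos"]; manip.move_l([p[0],p[1],220],v=200)
    manip.goto(*place(gy,s,(6,0,110))); manip.move_l(place(gy,s,(6,0,22))[0],v=150)
E
python3 - <<'E'
from act import *
T=[];F=[]
for i in range(8): f,t,o=wr(); T.append(t);F.append(f); manip.pause(.02)
print(np.mean(F,0).round(2),np.mean(T,0).round(3),np.std(T,0).round(3),rpy(down(0)),o["ee_rot"].round(2))
over(50,1)
print(wr()[2]["t"])
r=lambda i:cv2.resize(i[:,:,::-1],(400,400),interpolation=cv2.INTER_CUBIC)
f=manip.grab_frame("scene");g=manip.grab_frame("top")
cv2.imwrite("pics/over1.png",np.hstack([r(g[150:250,190:290]),r(f[185:305,335:455])]))
E
```

```text
[ 0.03 -0.4  -3.57] [ 0.003 -0.106 -0.008] [0.025 0.02  0.027] [3.14159265 0.         0.        ] [-3.14  0.    0.08]
11.5083
```

View pics/over1.png

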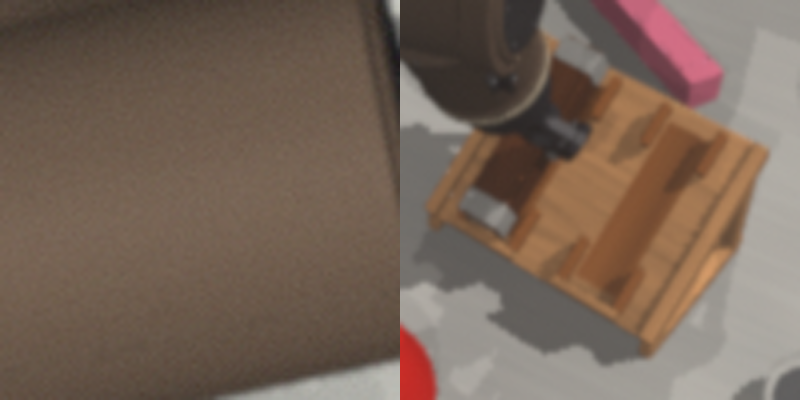

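The scene view shows the mill hovering over the left groove, its steel cap at about (357,249), just left of the cheek, and parallel to the groove. Now I lower it with force checks.

```bash
cat >> act.py <<'E'
Rb=rackR(np.load("rack.npy")[3])
def fb(n=4): 
    return Rb.T@np.mean([(manip.pause(.02),wr()[0])[1] for _ in range(n)],0)
def lower(gy,s,x=6,y=0,zs=(10,6,4,2,1,0,-1,-2,-3,-4,-5,-6),lim=5):
    f0=fb(8); print("free",f0.round(1))
    for z in zs:
        manip.move_l(place(gy,s,(x,y,z))[0],v=60); f=fb()-f0
        print(z,f.round(1))
        if np.abs(f).max()>lim: break
    return z,f0
E
python3 - <<'E'
from act import *
print(lower(50,1)[0],wr()[2]["t"])
E
```

```text
free [-1.7 -0.3 -3.1]
10 [-0.3  0.4  0.1]
6 [-0.2  0.3  0.4]
4 [-0.3  0.2 -0.4]
2 [-0.   0.3 -0.1]
1 [0.8 0.9 6.3]
1 13.425
```

```bash
cat >> act.py <<'E'
def slide(gy,s,z,f0,x=6,y=0):
    while x>-12:
        x-=1; manip.move_l(place(gy,s,(x,y,z))[0],v=40); f=fb(3)-f0; print(x,f.round(1))
        if f[0]>6: break
    return x
def release(gy,s,x,z,y=0):
    manip.grip(54); manip.pause(.4); print("t",wr()[2]["t"],wr()[0].round(1))
    manip.move_l(place(gy,s,(x,y,z+110))[0],v=200)
E
python3 - <<'E'
from act import *
f0=np.array([-1.7,-.3,-3.1])
x=slide(50,1,.7,f0); print(x,wr()[2]["t"])
E
```

```text
5 [ 7.3  1.5 12.4]
5 13.725
```

```bash
sed -i 's/if f\[0\]>6: break/if f[0]>max(0,.6*f[2])+6: break/' act.py; python3 - <<'E'
from act import *
f0=np.array([-1.7,-.3,-3.1])
x=slide(50,1,1.4,f0,x=5); print(x,wr()[2]["t"])
E
```

```text
4 [0.7 0.6 4.5]
3 [2.5 0.4 6. ]
2 [8.8 0.6 8.1]
1 [16.6  0.4 11.1]
1 14.925
```

```bash
python3 - <<'E'
from act import *
release(50,1,1,1.4)
pick(449,-248.9,.7535)
T=[wr()[1] for i in range(8) if manip.pause(.02) is None]; print(np.mean(T,0).round(3),np.std(T,0).round(3),wr()[2]["ee_rot"].round(2))
r=lambda i:cv2.resize(i[:,:,::-1],(400,400),interpolation=cv2.INTER_CUBIC)
f=manip.grab_frame("scene");g=manip.grab_frame("top")
cv2.imwrite("pics/after1.png",np.hstack([r(g[150:250,190:290]),r(f[185:305,335:455])]))
E
```

```text
t 15.6417 [-0.4  1.8  0.5]
gap 35.29008777133555 41.05540752410889
df [-0.82  1.02 -4.55] dt [ 0.097 -0.085 -0.12 ] lever along tool x -0.128 gap 35.4 t 21.0
s 1
nan nan [-3.14  0.    0.75]
  return _methods._mean(a, axis=axis, dtype=dtype,
  ret = ret.dtype.type(ret / rcount)
  ret = _var(a, axis=axis, dtype=dtype, out=out, ddof=ddof,
  arrmean = um.true_divide(arrmean, div, out=arrmean,
  ret = ret.dtype.type(ret / rcount)
```

View pics/after1.png

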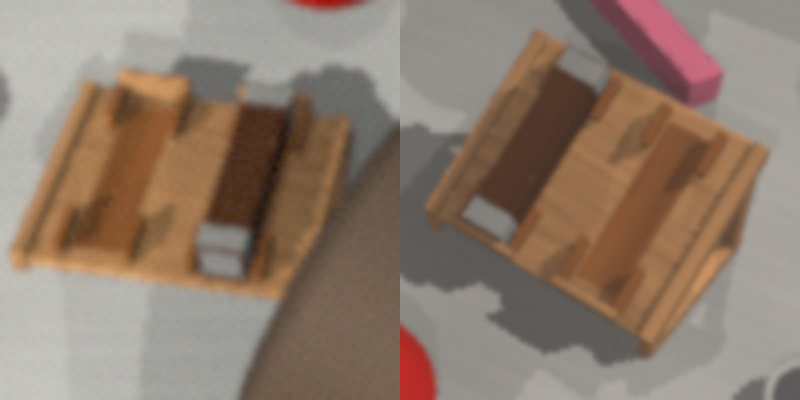

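Mill 1 lies in its groove against the stop. The free groove is the one at (385,243) in the scene view. I average the moment on the second mill, then place it.

```bash
python3 - <<'E'
from act import *
T=[]
for i in range(8): manip.pause(.02); T.append(wr()[1])
t=np.mean(T,0); o=wr()[2]; yw=o["ee_rot"][2]; lev=t@np.cross([np.cos(yw),np.sin(yw),0],[0,0,-1])
s=-1 if lev>0 else 1; print(t.round(3),"lever",lev.round(3),s)
assert abs(lev)>.07
over(-50,s)
z,f0=lower(-50,s)
if -3<=z<=4:
    x=slide(-50,s,z+.4,f0); print("x",x)
print(wr()[2]["t"])
E
```

```text
[ 0.115 -0.138 -0.   ] lever -0.179 1
free [-2.   0.4 -3.3]
10 [ 0.1 -0.3  0.5]
6 [ 0.2 -0.7 -0.2]
4 [-0.1 -0.4  0.1]
2 [ 0.1 -0.5 -0.3]
1 [2.4 1.6 9.9]
5 [3.  0.8 8.7]
4 [6.5 0.3 9.6]
3 [14.   0.6 12.1]
x 3
27.7667
```

```bash
python3 - <<'E'
from act import *
manip.move_l(place(-50,1,(2,0,1.5))[0],v=40); print(fb().round(1))
release(-50,1,2,1.4)
p=manip.observe()["tool_pos"]; manip.goto([500,-100,250],rpy(down(.3))); manip.pause(.5)
ims=[]
for c,(x0,y0,n) in(("top",(190,150,100)),("scene",(335,185,120))):
    f=manip.grab_frame(c)[:,:,::-1].copy(); cv2.imwrite(f"pics/{c}_end.png",f)
    im=cv2.resize(f[y0:y0+n,x0:x0+n],(400,400),interpolation=cv2.INTER_CUBIC)
    pr=np.load("rack.npy")
    for gy in(-50,50):
        q=((proj(c,box(Rb,pr[:3]+Rb@[0,gy,0]))-[x0,y0]+.5)*400/n).astype(int); cv2.polylines(im,[cv2.convexHull(q)],True,(0,255,0),1)
    ims.append(im)
cv2.imwrite("pics/end.png",np.hstack(ims)); print(manip.observe()["t"])
a=cv2.imread("pics/top_end.png"); cv2.imwrite("pics/topend_c.png",cv2.resize(a[80:330,130:540],(800,488)))
E
```

```text
[18.9  1.5 10.6]
t 28.8 [-0.1 -0.7  0.4]
32.0667
```

View pics/end.png

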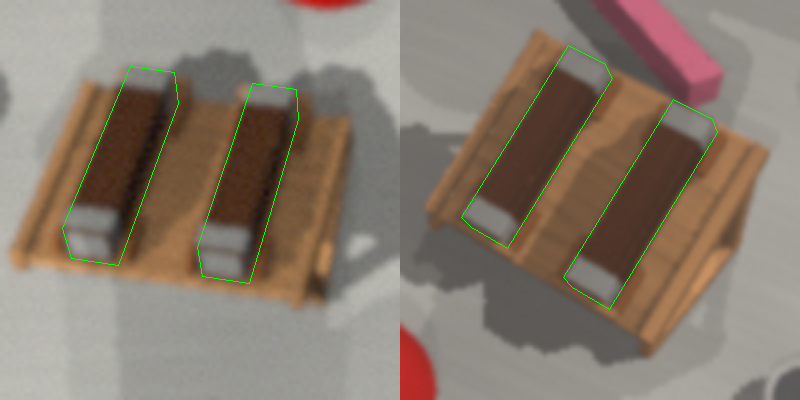

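View pics/topend_c.png

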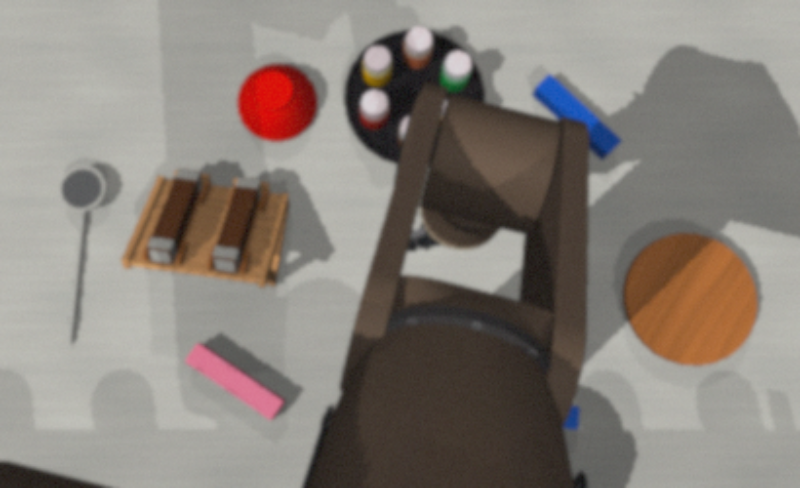

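Both mills fill the predicted outlines of seated mills: the scene view shows them centred near (376,228) and (407,246). Bowl, board, ladle and Susan are where they started.

```bash
python3 -c "
from rig import manip
print(manip.sign_off())"
```

```text
the job is handed in; nothing more can be done
None
```

Both mills lie flat in the rack, one in each groove against the stop, with the end that felt heavy at the bottom; handed in at about 32 s of robot time with nothing dropped and nothing else disturbed.

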